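# Mount an opal glass rod between the stand's ends and hold the tailstock in its detent

### The arm

A 6-joint arm with a two-finger parallel gripper is mounted at the origin on the work surface; the furniture and walls round the work are solid. World frame = base frame: x ahead of the robot, y to its left, z up, the work surface at z = 0. Lengths are in m, angles in rad, forces in N, time in s.
With the tool pointing down it reaches from about 0.25 to 0.725 m from the base axis. Payload 4 kg.
Tool frame: the origin (TCP) lies midway between the tips of the shut fingers; the grasp point (between the pads) lies 19 mm behind it; z points along the fingers, y is the line along which they close (so a half turn about z gives the same grasp; the last joint's range is limited). The gripper opens to 85 mm and grips with 20 to 120 N. Pads are 22 mm wide; open, the fingers measure 114 mm over their backs; the gripper's body (76 mm by 85 mm) begins 54 mm behind the grasp point. The pads swing forward as they close: fully open they stand 13 mm farther back than shut.
Start: joints at [1.281, 0.241, 0.005, 1.335, 0, 1.571], TCP at [0.143, 0.479, 0.231] pointing down, gripper open.
Joint ranges: [-2.72, 2.72], [-1.05, 1.87], [-1.09, 1.28], [-1.99, 2.15], [-1.42, 1.44], [-3.14, 3.14]. Speed limits (rad/s): [2.79, 2.79, 3.14, 3.14, 3.14, 3.14].

### API

Orientations are given as a unit quaternion [x, y, z, w].
In Python, from workcell import bot gives the robot as it stands. The module is installed in compiled form; this text tells all that it offers.
- The arm moves only by the tool drive_tool, never from a script. Its arguments are lists of equal length, an entry for each row: "slide": the shift along the tool's x, y, z scaled (see below), a list of three; "rotation": the turn, a rotation vector about the tool's x, y, z scaled (see below), a list of three. A call has exactly 8 rows; each row is the pose to reach, as a shift and turn from the pose commanded when the call began, along the tool's axes at that moment; what a row does not reach only later rows make up. The controller multiplies each number of a shift by 250 mm and each number of a turn by 0.5 rad. A row lasts 1/8 s, in which the tool goes at most 62.5 mm and 10.7 degrees, less where a joint would pass 70% of its speed; a pose out of reach is approached as far as the arm can. A call with a number of a shift or a turn outside -1 to 1 is refused whole. A call with a gripper value outside its range is refused whole. "gripper" is the opening, from 0 (shut) to 1 (fully open), set as the call begins (left out, the last holds). The fingers move at their own pace and stop on an object; the grip force is fixed at half the most. Time passes only in rows, so rows that repeat a pose let the fingers close, or fill a call up. It gives the time, the measured TCP pose, the force, the opening and the grip force at its end, in the units of the state.
- bot.get_obs(): the state, without advancing time (a new reading comes with each control period).
- bot.camera(name): name is "side" or "top"; returns a dict with "image" (400x640x3 uint8, red, green, blue), "z_map" (400x640 float32, m along the optical axis (not along the pixel's ray), 0 where there is no reading), "camera_matrix" (3x3 intrinsics, pixels), "k1" (the pictures are not rectified: a ray, as slopes to the right and down, at radius r is drawn at 1 + k1 r^2 times it, then the intrinsics apply), "xyz" and "orientation" of the camera in the world. Camera axes: x right, y up, looking along -z (the intrinsics and any distortion apply to the point x, -y, -z); pixel columns grow to the right and rows downward; lengths in m; the calibration is good to about 2 mm. A picture is of the moment at which its call begins.
- bot.job_done(): hands the job in; it is judged then, once.
The state is a dict: "clock": time; "joint_pos": joint angles; "joint_vel": joint speeds; "tau": joint torques, N m; "eef_pos": TCP position; "tool_rot": TCP orientation; "ft_force": force on the tool from outside, world axes, zero at the start; "ft_torque": the same for the moment, N m; "grip_width": finger opening in m; "grasp_force": force on a finger pad.
Only numpy, scipy, OpenCV 4.12 (cv2) and the standard library are available. Lean on these libraries where they do the work, as an engineer would, in place of code of your own. Each camera call takes 0.05 s, during which the arm holds its last target. There are 200 camera calls.

### The job

Lift the white opal glass rod from its wooden rack and lay it in the two V rests of the metal stand, one end close to the headstock plate; let go of it without dropping it. Then take the tailstock by its knob and slide it along the rail towards the rod, so that its cup goes over the rod's end, until you feel its ball click into the notch; do not push it on past the notch. The job finishes while you are still holding the knob with the ball in the notch; leave the dropper bottle, the small cup and the glass cutter where they are.

Things in the scene. Friction and masses are not known exactly. Their poses are not given: they have to be found in the camera images.
- rod_mid (a point): Centre of the plain white opal glass rod, 14 mm in diameter, 150 mm long, about 60 g. The y axis runs along the rod; its ends are 75 mm either way and alike. At the start it lies level on the wooden rack, its axis 34 mm above the table, its middle free for fingers from above.
- rod: The same rod; its origin is its centre and its y axis its length.
- rack: Fixed light-wood rod rack: base plate 50 x 130 mm, 8 mm thick, with two V saddles (12 mm thick along the rod, 31 mm across, tops 40 mm above the table) at 50 mm either side of its middle. Origin: under its middle; y axis along the rod that lies in it.
- stand: Metal stand, fixed, 70 mm wide (x), 350 mm long (y). Origin at table height on the rail's mid-line; y points along the rail from tailstock to headstock, z up. Rail top at z = 20 mm, 36 mm wide. Two dark V rests, 12 mm thick along y, 31 mm across, tops at z = 58 mm, at y = 95 mm and y = 12 mm: a rod lying in them has its axis at x = 0, z = 52 mm.
- seat (a point): Where the rod's centre must finally lie, 52 mm above the table at stand y = 47 mm (3 mm either way along the rail is free play). A rod laid up to 12 mm farther from the headstock plate is pushed along by the tailstock; nearer by more than 3 mm it would hit the plate. Fixed to the stand; its axes are the stand's.
- plate (a point): Inner face of the headstock plate (44 mm wide, top 78 mm above the table), at the height of the rod's axis, stand y = 125 mm. Fixed to the stand.
- tailstock (a joint): Sliding tailstock, m: 0 = far from the headstock, grows towards it (stand +y); knob at stand y = -150 mm + value. Starts between 0 and 0.035. Its sprung ball drops into the notch at 0.090; end stop at 0.105. Drag 2 to 3 N; the ball draws it in over the last 3 to 4 mm and then takes about 12 to 15 N to leave the notch, 4.5 mm on. Block 44 x 44 mm, top 66 mm above the table.
- mouth (a point): Centre of the mouth of the tailstock's cup, which faces the headstock and passes over the rod's end: outer diameter 28 mm, bore 21 mm, 18 mm deep, 52 mm above the table, 47 mm ahead of the knob's axis. Moves with the tailstock.
- knob (a point): Point on the axis of the tailstock's black upright knob (cylinder 20 mm in diameter, from 66 to 100 mm above the table), 83 mm above the table; grasp it from above. It moves with the tailstock.
- notch (a point): Middle of the V notch across the rail's top, 9 mm wide and 4.5 mm deep, at rail-top height (20 mm); stand y = -60 mm. When the ball is in it the knob's axis is straight above it.
- dropper: Bystander: small dropper bottle with black cap, 27 mm in diameter, 86 mm high, origin under its centre. Leave alone.
- cup: Bystander: small open mixing cup, 49 mm in diameter, 31 mm high, origin under its centre. Leave alone.
- cutter: Bystander: pale pencil-shaped glass cutter lying down, 136 mm long, 14 mm thick, origin under its centre, length along its y. Leave alone.

How it is judged:
By the outcome, as a careful person would: the job done as asked, in the order asked, and still so for the second after the job is handed in, while the arm keeps its last pose, push and grip.
It also fails if it takes over 51 s, if anything falls off the work surface, if the arm or the gripper's body presses on something with over 40 N, if the wrist force passes 120 N, or if a joint passes its speed limit or range.

## Working session

There is one attempt and no reset: what is moved stays moved. The work goes in short steps, Python scripts to look and compute and a tool call to move; the robot and the scene stay as the last step left them, time stands still between calls to the robot, and variables do not carry over. Pictures are saved under pics/ and viewed, at most 10 in all, crops included, and the job is handed in when it is done.

Besides the shell and the picture viewer there is one more tool, called after ">>>" as name(argument=value, ...), one argument or row to a line, values as JSON. drive_tool: Moves the arm, as the interface text tells. Shifts and turns lie within -1 to 1; 1 stands for 250 mm of shift or 0.5 rad of turn. Its arguments: {"type":"object","properties":{"slide":{"type":"array","items":{"type":"array","items":{"type":"number"}}},"rotation":{"type":"array","items":{"type":"array","items":{"type":"number"}}},"gripper":{"type":"number"}},"required":["slide","rotation"]}

```bash
mkdir -p pics; cat > h.py <<'E'
import numpy as np, cv2
from scipy.spatial.transform import Rotation as R
from workcell import bot
def pts(c):
    K=np.array(c["camera_matrix"]);k=c["k1"]
    v,u=np.mgrid[0:400,0:640]
    xd=(u-K[0,2])/K[0,0];yd=(v-K[1,2])/K[1,1];x,y=xd.copy(),yd.copy()
    for _ in range(20):
        f=1+k*(x*x+y*y);x,y=xd/f,yd/f
    z=c["z_map"]
    P=np.stack([x*z,-y*z,-z],-1)
    W=P@R.from_quat(c["orientation"]).as_matrix().T+np.array(c["xyz"])
    W[z==0]=np.nan
    return W
E
python3 - <<'E'
from h import *
o=bot.get_obs();print(o["eef_pos"],o["tool_rot"],o["clock"])
for n in("top","side"):
    c=bot.camera(n);np.savez(n+".npz",**c)
    print(n,c["xyz"],R.from_quat(c["orientation"]).as_matrix().round(2).tolist(),c["k1"],c["camera_matrix"])
    im=c["image"][:,:,::-1]
    cv2.imwrite(f"pics/{n}0.png",cv2.resize(im,(800,500)))
E
```

```text
[0.14270074 0.47853386 0.23039941] [ 1.44404939e-01  9.89518106e-01 -1.05308762e-03 -1.52117641e-04] 0.0
top [ 0.43584534 -0.05127155  0.94013962] [[0.0, 1.0, -0.09], [-1.0, 0.0, 0.03], [0.03, 0.09, 1.0]] -0.043358670069079626 [[373.01070376   0.         317.75224101]
 [  0.         373.01070376 197.59319415]
 [  0.           0.           1.        ]]
side [ 0.45516837 -1.01789288  0.78955494] [[1.0, 0.07, -0.07], [-0.09, 0.6, -0.79], [-0.01, 0.8, 0.6]] -0.07270526822874138 [[504.35298772   0.         320.29990011]
 [  0.         504.35298772 196.36368367]
 [  0.           0.           1.        ]]
```

View pics/top0.png

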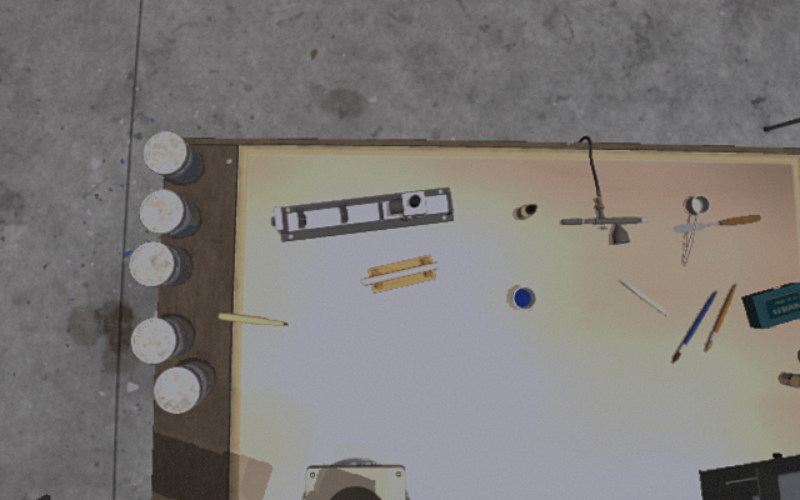

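View pics/side0.png

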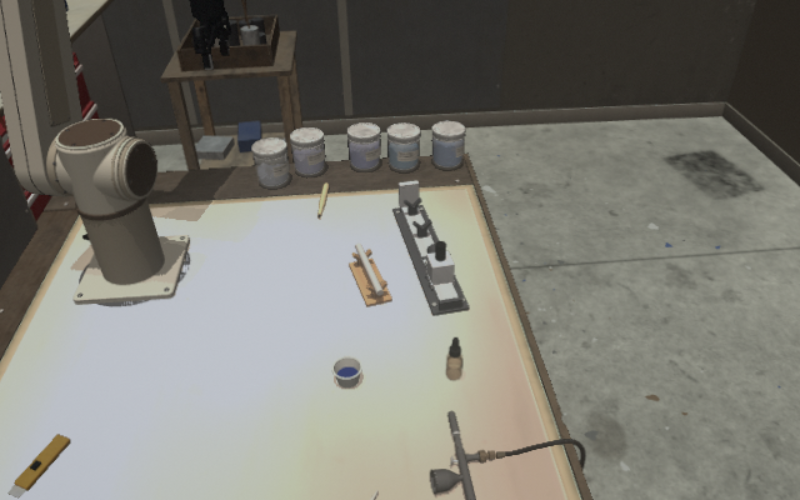

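The top view shows the stand from (275,218) at the headstock plate to (452,204), with the knob at (414,202), the rod from (362,282) to (437,264), and the base at the bottom. The side view agrees. Next I measure from the depth map and enlarged crops.

```bash
python3 - <<'E'
from h import *
for n,(u0,u1,v0,v1) in {"top":(205,375,140,245),"side":(270,385,135,260)}.items():
    c=dict(np.load(n+".npz"));W=pts(c);np.save(n+"_W.npy",W)
    s=700//(u1-u0) if n=="top" else 4
    im=cv2.resize(c["image"][v0:v1,u0:u1,::-1],None,fx=s,fy=s,interpolation=cv2.INTER_CUBIC)
    cv2.imwrite(f"pics/{n}_c.png",im);print(n,s,im.shape)
    w=W.reshape(-1,3)
    w=w[(w[:,0]>.2)&(w[:,0]<.75)&(w[:,1]>-.25)&(w[:,1]<.4)]
    print("table z",np.median(w[np.abs(w[:,2])<.012][:,2]))
    def rep(t,q): 
        if len(q)<3: print(t,len(q));return
        xy=q[:,:2];m=xy.mean(0);U,S,V=np.linalg.svd(xy-m,full_matrices=False);d=V[0]*np.sign(V[0][1])
        p=(xy-m)@d;print(t,len(q),m.round(4),"z",np.median(q[:,2]).round(4),"yaw(dir)",d.round(4),"ext",p.min().round(4),p.max().round(4), "mid",(m+d*(p.min()+p.max())/2).round(4))
    near=lambda a,b,x0,x1,y0,y1:w[(w[:,2]>a)&(w[:,2]<b)&(w[:,0]>x0)&(w[:,0]<x1)&(w[:,1]>y0)&(w[:,1]<y1)]
    np.set_printoptions(suppress=True)
    rep("stand base",near(.004,.014,.5,.72,-.15,.3))
    rep("rail etc all>4mm",near(.004,.12,.53,.72,-.15,.3))
    rep("knob top",near(.092,.11,.5,.72,-.2,.3))
    rep("blk top",near(.061,.071,.5,.72,-.2,.12))
    rep("plate",near(.07,.09,.5,.72,.05,.3))
    rep("rests",near(.045,.06,.5,.72,.0,.3))
    rep("rod",near(.037,.046,.35,.55,-.15,.2))
    rep("rack",near(.004,.012,.35,.55,-.15,.2))
E
```

```text
top 4 (420, 680, 3)
table z 0.000579623138299179
stand base 1614 [0.585  0.0166] z 0.0083 yaw(dir) [-0.0225  0.9997] ext -0.1683 0.28 mid [0.5838 0.0724]
rail etc all>4mm 3630 [0.587  0.0103] z 0.0191 yaw(dir) [-0.0837  0.9965] ext -0.1667 0.2816 mid [0.5822 0.0676]
knob top 59 [ 0.6017 -0.1087] z 0.1001 yaw(dir) [-0.7635  0.6458] ext -0.0102 0.0089 mid [ 0.6022 -0.1091]
blk top 357 [ 0.5998 -0.0994] z 0.0657 yaw(dir) [-0.0751  0.9972] ext -0.032 0.0372 mid [ 0.5996 -0.0968]
plate 117 [0.5696 0.1423] z 0.0786 yaw(dir) [0.9954 0.0963] ext -0.0219 0.0224 mid [0.5698 0.1423]
rests 180 [0.5776 0.0835] z 0.0535 yaw(dir) [-0.1604  0.9871] ext -0.0643 0.0789 mid [0.5764 0.0907]
rod 351 [ 0.4681 -0.0801] z 0.0403 yaw(dir) [-0.1918  0.9814] ext -0.0727 0.1983 mid [ 0.4561 -0.0185]
rack 1025 [ 0.4718 -0.0165] z 0.008 yaw(dir) [0.0153 0.9999] ext -0.1327 0.2156 mid [0.4724 0.0249]
side 4 (500, 460, 3)
table z -0.0009115287038161668
stand base 732 [ 0.5746 -0.0078] z 0.007 yaw(dir) [-0.0515  0.9987] ext -0.1439 0.1771 mid [0.5738 0.0088]
rail etc all>4mm 2352 [ 0.5849 -0.0118] z 0.0208 yaw(dir) [-0.1213  0.9926] ext -0.1419 0.175 mid [0.5829 0.0047]
knob top 52 [ 0.6032 -0.1125] z 0.0974 yaw(dir) [0.1295 0.9916] ext -0.0086 0.0117 mid [ 0.6034 -0.111 ]
blk top 206 [ 0.6009 -0.1094] z 0.0641 yaw(dir) [-0.2647  0.9643] ext -0.025 0.0479 mid [ 0.5979 -0.0984]
plate 70 [0.5699 0.1409] z 0.0759 yaw(dir) [0.9945 0.1049] ext -0.0207 0.0215 mid [0.5702 0.1409]
rests 170 [0.5758 0.0977] z 0.0521 yaw(dir) [-0.1597  0.9872] ext -0.0816 0.0491 mid [0.5784 0.0816]
rod 177 [ 0.4704 -0.081 ] z 0.039 yaw(dir) [-0.0305  0.9995] ext -0.069 0.2213 mid [ 0.468  -0.0049]
rack 566 [ 0.4716 -0.0443] z 0.0073 yaw(dir) [0.002 1.   ] ext -0.1056 0.243 mid [0.4717 0.0244]
```

View pics/top_c.png

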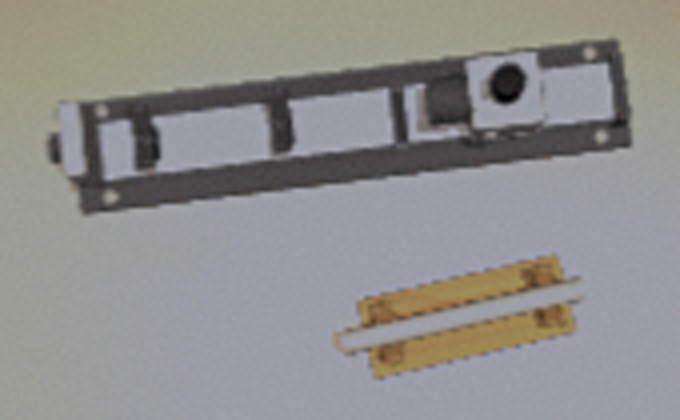

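View pics/side_c.png

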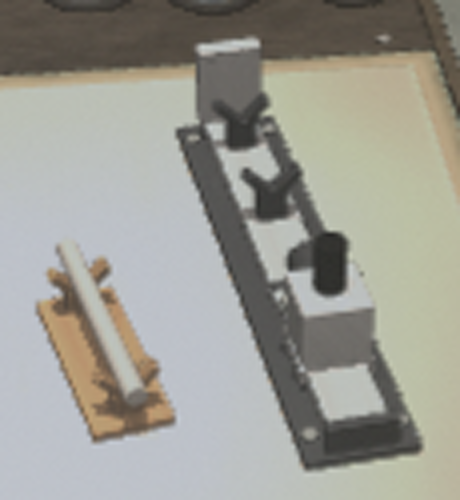

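The top crop shows rod ends at about (338,341) and (583,290), base screws at (102,111), (111,197), (590,52) and (600,137), and the knob at (508,83). The side crop shows clear V rests and the rod seated in the rack.

```bash
cat >> h.py <<'E'
def ray(c,u,v,z):
    K=np.array(c["camera_matrix"]);k=float(c["k1"])
    xd=(u-K[0,2])/K[0,0];yd=(v-K[1,2])/K[1,1];x,y=xd,yd
    for _ in range(20): f=1+k*(x*x+y*y);x,y=xd/f,yd/f
    d=R.from_quat(c["orientation"]).as_matrix()@np.array([x,-y,-1]);o=np.array(c["xyz"])
    return (o+d*(z-o[2])/d[2])
E
python3 - <<'E'
from h import *
np.set_printoptions(suppress=True,precision=4)
c=dict(np.load("top.npz"));s=dict(np.load("side.npz"))
T=lambda a,b,z:ray(c,(a+.5)/4-.5+205,(b+.5)/4-.5+140,z)[:2]
S=lambda a,b,z:ray(s,(a+.5)/4-.5+270,(b+.5)/4-.5+135,z)[:2]
sc=[T(*p,.008) for p in((102,111),(111,197),(590,52),(600,137))];print("screws",sc)
m=np.mean(sc,0);d=(sc[0]+sc[1]-sc[2]-sc[3]);d/=np.hypot(*d);print("stand",m,d,np.degrees(np.arctan2(-d[0],d[1])))
e=[T(338,341,.038),T(583,290,.036)];print("rod top",e,np.mean(e,0),np.hypot(*(e[0]-e[1])))
d2=e[0]-e[1];print("rod yaw",np.degrees(np.arctan2(-d2[0],d2[1])))
print("knob top",T(508,82,.1),"side",S(331,238,.1))
for n in("top","side"):
    W=np.load(n+"_W.npy").reshape(-1,3)
    def box(z0,z1,cen,dr,l,h):
        q=W[(W[:,2]>z0)&(W[:,2]<z1)];r=q[:,:2]-cen;a=r@dr;b=r@[dr[1],-dr[0]];k=(abs(a)<l)&(abs(b)<h);return q[k],a[k],b[k]
    cen=np.mean(e,0);dr=d2/np.hypot(*d2)
    for _ in range(4):
        q,a,b=box(.033,.046,cen,dr,.09,.009);cen=q[:,:2].mean(0);p=np.polyfit(a,b,1)[0]
        dr=dr+p*np.array([dr[1],-dr[0]]);dr/=np.hypot(*dr)
    q,a,b=box(.033,.046,cen,dr,.1,.009);print(n,"rod",len(q),cen,dr,a.min(),a.max(),"mid",cen+dr*(a.min()+a.max())/2,"z",np.percentile(q[:,2],90))
    nz=lambda z0,z1,l0,l1:[ (lambda q,a,b:(len(q),(a.min()+a.max())/2,a.min(),a.max(),(b.min()+b.max())/2,q[:,2].max()))(*[t[i] for t in (Q,A,B)]) for Q,A,B in [box(z0,z1,m,d,.2,.04)] for i in [(A>l0)&(A<l1)]]
    print("plate",nz(.065,.09,.1,.16));print("rest1",nz(.045,.062,.075,.112));print("rest2",nz(.045,.062,-.01,.035))
    print("rail",nz(.016,.024,-.2,.2));print("knob",nz(.09,.11,-.2,.0));print("blk",nz(.062,.07,-.2,.0));print("base",nz(.005,.012,-.2,.2))
E
```

```text
screws [array([0.5981, 0.1408]), array([0.5436, 0.1339]), array([ 0.6381, -0.1676]), array([ 0.5834, -0.1735])]
stand [ 0.5908 -0.0166] [-0.1285  0.9917] 7.383664667124983
rod top [array([ 0.4535, -0.0102]), array([ 0.4848, -0.1587])] [ 0.4692 -0.0844] 0.15173547832411136
rod yaw 11.904889295184814
knob top [ 0.6003 -0.1088] side [ 0.6035 -0.1091]
top rod 364 [ 0.469  -0.0845] [-0.2325  0.9726] -0.07482306212544802 0.07435092490010219 mid [ 0.4691 -0.0848] z 0.04296429311369201
plate [(65, np.float64(0.1568386844162743), np.float64(0.15367878050916045), np.float64(0.15999858832338812), np.float64(-0.0007044071149471722), np.float64(0.08293372720661663))]Traceback (most recent call last):
  File "<stdin>", line 21, in <module>
  File "<stdin>", line 20, in <lambda>
  File "<stdin>", line 20, in <lambda>
    return umr_minimum(a, axis, None, out, keepdims, initial, where)
ValueError: zero-size array to reduction operation minimum which has no identity
```

```bash
python3 - <<'E'
from h import *
np.set_printoptions(suppress=True,precision=4)
m=np.array([ 0.5908,-0.0166]);d=np.array([-.1285,.9917]);o=m+.0287*d;print("o",o)
x=np.array([d[1],-d[0]])
for n in("top","side"):
    W=np.load(n+"_W.npy").reshape(-1,3);r=W[:,:2]-o;a=r@d;b=r@x
    def f(t,z0,z1,l0,l1,h=.037):
        k=(W[:,2]>z0)&(W[:,2]<z1)&(a>l0)&(a<l1)&(abs(b)<h)
        if k.sum()<4: print(t,k.sum());return
        A,B=a[k],b[k];print(n,t,k.sum(),"along",A.min().round(4),A.max().round(4),A.mean().round(4),"across",B.min().round(4),B.max().round(4),B.mean().round(4),"slope",np.polyfit(A,B,1)[0].round(4),"zmed",np.median(W[k,2]).round(4))
    f("plate",.065,.09,.11,.15);f("r1",.048,.062,.07,.115);f("r2",.048,.062,-.02,.035)
    f("rail",.017,.023,-.25,.2,.022);f("railfree",.017,.023,.02,.085,.03);f("rail tail",.017,.023,-.2,-.17,.03);f("base",.005,.012,-.25,.2,.045)
    f("knob",.09,.11,-.2,.0);f("blk",.062,.07,-.2,-.1);f("cup",.045,.069,-.125,-.03)
    
E
```

```text
o [0.5871 0.0119]
top plate 125 along 0.125 0.1395 0.1314 across -0.0225 0.0218 -0.0007 slope -0.4043 zmed 0.0784
top r1 59 along 0.091 0.1031 0.0971 across -0.0193 0.0192 0.001 slope -0.4447 zmed 0.0546
top r2 61 along 0.0083 0.0201 0.014 across -0.0189 0.019 0.0007 slope 0.4582 zmed 0.0541
top rail 1240 along -0.193 0.1288 -0.0169 across -0.022 0.0187 -0.0009 slope 0.0024 zmed 0.0204
top railfree 345 along 0.0218 0.0848 0.0534 across -0.0184 0.018 -0.0002 slope 0.0058 zmed 0.0204
top rail tail 118 along -0.193 -0.1702 -0.1813 across -0.0182 0.0182 -0.0005 slope 0.074 zmed 0.0203
top base 1470 along -0.2068 0.1984 -0.0237 across -0.0447 0.0368 -0.0055 slope 0.0077 zmed 0.0087
top knob 60 along -0.1303 -0.1128 -0.1215 across -0.0098 0.0079 -0.0012 slope -0.0282 zmed 0.1
top blk 254 along -0.1439 -0.1001 -0.1211 across -0.0228 0.0216 -0.0017 slope 0.0306 zmed 0.0659
top cup 282 along -0.1249 -0.075 -0.1006 across -0.0262 0.0216 -0.0035 slope 0.1249 zmed 0.0651
side plate 96 along 0.1206 0.14 0.1293 across -0.0215 0.021 -0.0007 slope -0.3311 zmed 0.0742
side r1 33 along 0.0868 0.1023 0.0944 across -0.0184 0.0188 0.0019 slope 0.3222 zmed 0.0531
side r2 36 along 0.0049 0.0182 0.0115 across -0.0187 0.0199 0.0016 slope -0.166 zmed 0.0531
side rail 578 along -0.2033 0.1301 -0.0507 across -0.0219 0.0207 -0.0028 slope -0.0051 zmed 0.0191
side railfree 103 along 0.0202 0.0844 0.0582 across -0.018 0.0187 -0.0021 slope 0.1482 zmed 0.0191
side rail tail 79 along -0.2 -0.17 -0.1815 across -0.0218 0.0177 -0.0016 slope 0.1419 zmed 0.0191
side base 789 along -0.2075 0.1457 -0.0533 across -0.035 0.0356 -0.0107 slope -0.0123 zmed 0.0072
side knob 56 along -0.1345 -0.1128 -0.1258 across -0.0083 0.0098 -0.0 slope 0.0518 zmed 0.0972
side blk 156 along -0.1471 -0.1013 -0.1281 across -0.0217 0.0224 -0.0013 slope -0.113 zmed 0.0643
side cup 124 along -0.1247 -0.0728 -0.1038 across -0.0259 0.022 -0.0077 slope 0.0469 zmed 0.0629
```

```bash
cat >> h.py <<'E'
def pose(x,y,z,deg): # tool down, tool y at world angle deg
    t=np.radians(deg);Y=np.array([np.cos(t),np.sin(t),0]);Z=np.array([0,0,-1.])
    return np.array([x,y,z]),R.from_matrix(np.stack([np.cross(Y,Z),Y,Z],1))
def cur():
    o=bot.get_obs();return np.array(o["eef_pos"]),R.from_quat(o["tool_rot"])
def plan(*T,start=None):
    p,r=start or cur()
    for t in T:
        s=r.inv().apply(t[0]-p)/.25;w=(r.inv()*t[1]).as_rotvec()/.5
        print("slide",s.round(4).tolist(),"rot",w.round(4).tolist());p,r=t
E
python3 - <<'E'
from h import *
print(bot.get_obs()["joint_pos"])
plan(pose(.26,.28,.23,50),pose(.38,.08,.2,27),pose(.4691,-.0846,.12,12.6),pose(.4691,-.0846,.017,12.6))
E
```

```text
[1.28099768e+00 2.41311415e-01 3.84883082e-03 1.33519454e+00
 2.52657152e-05 1.57080682e+00]
slide [-0.6766, -0.6272, 0.0032] rot [-0.0037, 0.0007, 0.8166]
slide [-0.8819, -0.3043, 0.12] rot [0.0, 0.0, 0.8029]
slide [-0.7484, 0.0186, 0.32] rot [0.0, 0.0, 0.5027]
slide [0.0, 0.0, 0.412] rot [0.0, 0.0, 0.0]
```

>>> drive_tool(
  slide=[
    [-0.1,-0.1,0],
    [-0.25,-0.23,0],
    [-0.4,-0.37,0],
    [-0.55,-0.51,0],
    [-0.677,-0.627,0],
    [-0.677,-0.627,0.003],
    [-0.677,-0.627,0.003],
    [-0.677,-0.627,0.003],
  ],
  rotation=[
    [0,0,0.12],
    [0,0,0.3],
    [0,0,0.48],
    [0,0,0.66],
    [0,0,0.817],
    [0,0,0.817],
    [-0.004,0,0.817],
    [-0.004,0,0.817],
  ],
  gripper=0.55,
)

```text
clock: 1.1
eef_pos: [0.2598, 0.2814, 0.2304]
tool_rot: [0.341, 0.94, 0.001, -0.0]
ft_force: [0.6, 0.6, -1.0]
grip_width: 0.047
grasp_force: 0.0
```

>>> drive_tool(
  slide=[
    [-0.15,-0.05,0.02],
    [-0.33,-0.11,0.045],
    [-0.51,-0.175,0.07],
    [-0.69,-0.24,0.095],
    [-0.882,-0.304,0.12],
    [-0.882,-0.304,0.12],
    [-0.882,-0.304,0.12],
    [-0.882,-0.304,0.12],
  ],
  rotation=[
    [0,0,0.15],
    [0,0,0.3],
    [0,0,0.47],
    [0,0,0.64],
    [0,0,0.803],
    [0,0,0.803],
    [0,0,0.803],
    [0,0,0.803],
  ],
)

```text
clock: 2.1
eef_pos: [0.3799, 0.082, 0.2004]
tool_rot: [0.521, 0.853, 0.001, -0.0]
ft_force: [0.1, 0.5, 0.2]
grip_width: 0.0469
grasp_force: 0.0
```

>>> drive_tool(
  slide=[
    [-0.13,0,0.05],
    [-0.28,0.005,0.11],
    [-0.43,0.01,0.18],
    [-0.6,0.014,0.25],
    [-0.748,0.019,0.32],
    [-0.748,0.019,0.32],
    [-0.748,0.019,0.32],
    [-0.748,0.019,0.32],
  ],
  rotation=[
    [0,0,0.1],
    [0,0,0.2],
    [0,0,0.3],
    [0,0,0.4],
    [0,0,0.503],
    [0,0,0.503],
    [0,0,0.503],
    [0,0,0.503],
  ],
)

```text
clock: 3.1
eef_pos: [0.4695, -0.0823, 0.1208]
tool_rot: [0.624, 0.781, 0.001, 0.0]
ft_force: [-0.2, 0.1, -0.1]
grip_width: 0.0469
grasp_force: 0.0
```

```bash
python3 - <<'E'
from h import *
o=bot.get_obs();print(o["eef_pos"],o["grip_width"],o["clock"],o["joint_pos"],o["ft_force"])
plan(pose(.4691,-.0846,.017,12.6))
c=bot.camera("side");cv2.imwrite("pics/s1.png",cv2.resize(c["image"][80:280,240:440,::-1],None,fx=3,fy=3))
E
```

```text
[ 0.46947807 -0.08231805  0.12078793] 0.04688054079878991 3.1 [-0.17494024  0.27449259 -0.25223929  1.04268816  0.002144    1.17378429] [-0.15036713  0.12627577 -0.06003595]
slide [-0.0092, -0.0044, 0.4151] rot [0.0042, -0.0029, 0.0043]
```

View pics/s1.png

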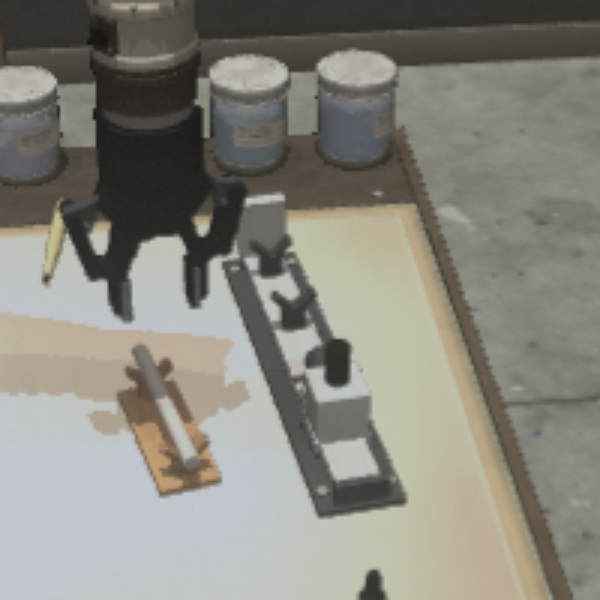

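The side view shows the gripper above the rod, with the fingers at (125,300) and (195,290) straddling it at (165,405). I descend with a small correction.

>>> drive_tool(
  slide=[
    [-0.009,-0.004,0.06],
    [-0.009,-0.004,0.14],
    [-0.009,-0.004,0.22],
    [-0.009,-0.004,0.3],
    [-0.009,-0.004,0.36],
    [-0.009,-0.004,0.4],
    [-0.009,-0.004,0.415],
    [-0.009,-0.004,0.415],
  ],
  rotation=[
    [0.004,-0.003,0.004],
    [0.004,-0.003,0.004],
    [0.004,-0.003,0.004],
    [0.004,-0.003,0.004],
    [0.004,-0.003,0.004],
    [0.004,-0.003,0.004],
    [0.004,-0.003,0.004],
    [0.004,-0.003,0.004],
  ],
)

```text
clock: 4.15
eef_pos: [0.4691, -0.0859, 0.0163]
tool_rot: [0.626, 0.78, -0.0, -0.0]
ft_force: [0.4, -0.2, 0.1]
grip_width: 0.0471
grasp_force: 0.0
```

>>> drive_tool(
  slide=[
    [0,0,0],
    [0,0,0],
    [0,0,0],
    [0,0,0],
    [0,0,0],
    [0,0,0],
    [0,0,0],
    [0,0,0],
  ],
  rotation=[
    [0,0,0],
    [0,0,0],
    [0,0,0],
    [0,0,0],
    [0,0,0],
    [0,0,0],
    [0,0,0],
    [0,0,0],
  ],
  gripper=0,
)

```text
clock: 5.15
eef_pos: [0.4696, -0.086, 0.017]
tool_rot: [0.626, 0.78, 0.0, 0.0]
ft_force: [-1.4, -0.7, 5.3]
grip_width: 0.0121
grasp_force: 58.6
```

>>> drive_tool(
  slide=[
    [0,0,-0.02],
    [0,0,-0.06],
    [0,0,-0.12],
    [0,0,-0.2],
    [0,0,-0.28],
    [0,0,-0.36],
    [0,0,-0.4],
    [0,0,-0.4],
  ],
  rotation=[
    [0,0,0],
    [0,0,0],
    [0,0,0],
    [0,0,0],
    [0,0,0],
    [0,0,0],
    [0,0,0],
    [0,0,0],
  ],
)

```text
clock: 6.15
eef_pos: [0.4697, -0.086, 0.117]
tool_rot: [0.626, 0.78, 0.0, 0.0]
ft_force: [-0.5, 0.1, -0.9]
grip_width: 0.0117
grasp_force: 58.4
```

```bash
python3 - <<'E'
from h import *
o=bot.get_obs();print(o["eef_pos"],o["grip_width"],o["grasp_force"],o["clock"],R.from_quat(o["tool_rot"]).as_matrix().round(4).tolist(),o["ft_force"])
np.set_printoptions(suppress=True,precision=4)
for n in("top","side"):
    c=bot.camera(n);W=pts(c).reshape(-1,3)
    e=np.array(o["eef_pos"]);im=c["image"].reshape(-1,3)
    Y=R.from_quat(o["tool_rot"]).as_matrix()[:,1];X=R.from_quat(o["tool_rot"]).as_matrix()[:,0]
    r=W-e;k=(abs(r[:,2]-.019)<.012)&(abs(r@Y)<.02)&(abs(r@X)<.11)&(abs(r@X)>.018)
    q=r[k];a=q@X;b=q@Y;print(n,k.sum(),a.min(),a.max(),"fit b=",np.polyfit(a,b,1),"z fit",np.polyfit(a,q[:,2],1))
    if n=="side":cv2.imwrite("pics/s2.png",cv2.resize(c["image"][80:280,240:440,::-1],None,fx=3,fy=3))
E
```

```text
[ 0.46967099 -0.08598634  0.11702238] 0.011704927135267794 58.400384187698364 6.15 [[-0.2158, 0.9764, 0.0008], [0.9764, 0.2158, -0.0004], [-0.0006, 0.0007, -1.0]] [-0.46157508  0.06722719 -0.94793391]
top 16 0.06990639252662495 0.07570160023902676 fit b= [-0.8267  0.0606] z fit [0.282  0.0031]
side 134 -0.07658587196801467 0.040460122651212654 fit b= [0.0183 0.0002] z fit [0.0271 0.0206]
```

View pics/s2.png

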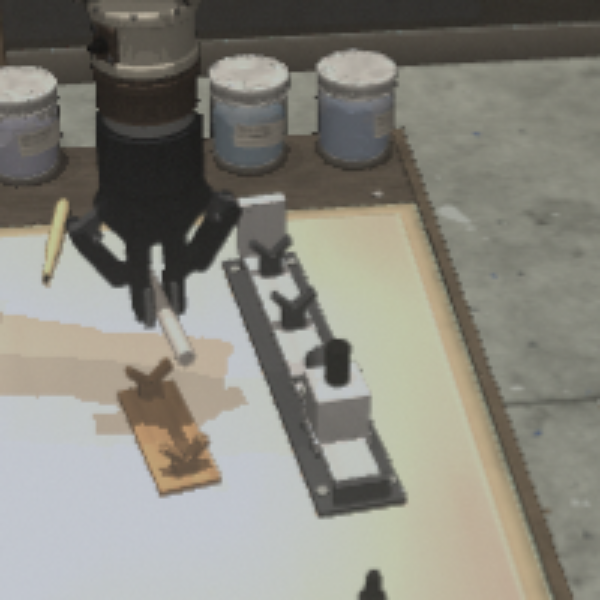

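Side view: the rod is held level at (172,320), mid-grip, and the rack is empty. Moving to above the stand.

```bash
python3 - <<'E'
from h import *
plan(pose(.5815,.0550,.117,7.38),pose(.5815,.0550,.045,7.38))
E
```

```text
slide [0.4527, 0.5621, -0.0054] rot [-0.0033, -0.0006, 0.1773]
slide [0.0, 0.0, 0.288] rot [0.0, 0.0, 0.0]
```

>>> drive_tool(
  slide=[
    [0.05,0.06,-0.005],
    [0.13,0.16,-0.005],
    [0.22,0.27,-0.005],
    [0.31,0.38,-0.005],
    [0.39,0.48,-0.005],
    [0.44,0.54,-0.005],
    [0.453,0.562,-0.005],
    [0.453,0.562,-0.005],
  ],
  rotation=[
    [0,0,0.02],
    [0,0,0.05],
    [0,0,0.08],
    [0,0,0.11],
    [0,0,0.14],
    [0,0,0.17],
    [-0.003,0,0.177],
    [-0.003,0,0.177],
  ],
)

```text
clock: 7.25
eef_pos: [0.5813, 0.0548, 0.1166]
tool_rot: [0.66, 0.751, -0.0, -0.0]
ft_force: [-0.6, -0.6, -0.7]
grip_width: 0.012
grasp_force: 58.5
```

```bash
python3 - <<'E'
from h import *
plan(pose(.5815,.0550,.041,7.38))
np.set_printoptions(suppress=True,precision=4)
O=np.array([.5871,.0119]);d=np.array([-.1285,.9917]);x=np.array([d[1],-d[0]]);o=bot.get_obs();print(o["eef_pos"])
for n in("top","side"):
    c=bot.camera(n);W=pts(c).reshape(-1,3);r=W[:,:2]-O;a=r@d;b=r@x
    k=(W[:,2]>.122)&(W[:,2]<.146)&(abs(b)<.012)&(abs(a-.0435)<.09)&(abs(a-.0435)>.02)
    A=a[k];print(n,k.sum(),A.min(),A.max(),np.polyfit(A-.0435,b[k],1))
    p=(W[:,2]>.06)&(W[:,2]<.09)&(abs(b)<.025)&(a>.11)&(a<.16);print("plate",p.sum(),a[p].min(),np.percentile(a[p],10))
    if n=="side":cv2.imwrite("pics/s3.png",cv2.resize(c["image"][80:280,240:440,::-1],None,fx=3,fy=3))
E
```

```text
slide [0.0008, 0.0011, 0.3023] rot [-0.0021, 0.0004, 0.0011]
[0.5813 0.0548 0.1166]
top 155 -0.030276118713280023 0.023226273750428558 [-0.0218 -0.0021]Traceback (most recent call last):
  File "<stdin>", line 9, in <module>
    return umr_minimum(a, axis, None, out, keepdims, initial, where)
ValueError: zero-size array to reduction operation minimum which has no identity
```

>>> drive_tool(
  slide=[
    [0,0,0.04],
    [0,0,0.1],
    [0,0,0.16],
    [0,0,0.21],
    [0,0,0.25],
    [0,0,0.28],
    [0,0,0.3],
    [0,0,0.3],
  ],
  rotation=[
    [-0.002,0,0],
    [-0.002,0,0],
    [-0.002,0,0],
    [-0.002,0,0],
    [-0.002,0,0],
    [-0.002,0,0],
    [-0.002,0,0],
    [-0.002,0,0],
  ],
)

```text
clock: 8.3
eef_pos: [0.5819, 0.055, 0.0423]
tool_rot: [0.66, 0.751, 0.001, 0.0]
ft_force: [0.2, 0.1, -0.6]
grip_width: 0.0118
grasp_force: 58.5
```

>>> drive_tool(
  slide=[
    [0,0,0.003],
    [0,0,0.006],
    [0,0,0.009],
    [0,0,0.012],
    [0,0,0.015],
    [0,0,0.018],
    [0,0,0.018],
    [0,0,0.018],
  ],
  rotation=[
    [0,0,0],
    [0,0,0],
    [0,0,0],
    [0,0,0],
    [0,0,0],
    [0,0,0],
    [0,0,0],
    [0,0,0],
  ],
)

```text
clock: 9.3
eef_pos: [0.582, 0.055, 0.038]
tool_rot: [0.66, 0.751, 0.001, 0.001]
ft_force: [0.2, 0.8, -0.7]
grip_width: 0.0121
grasp_force: 58.5
```

```bash
python3 - <<'E'
from h import *
c=bot.camera("side");cv2.imwrite("pics/s4.png",cv2.resize(c["image"][130:260,270:400,::-1],None,fx=4,fy=4,interpolation=cv2.INTER_CUBIC))
E
```

```text
(no output)
```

View pics/s4.png

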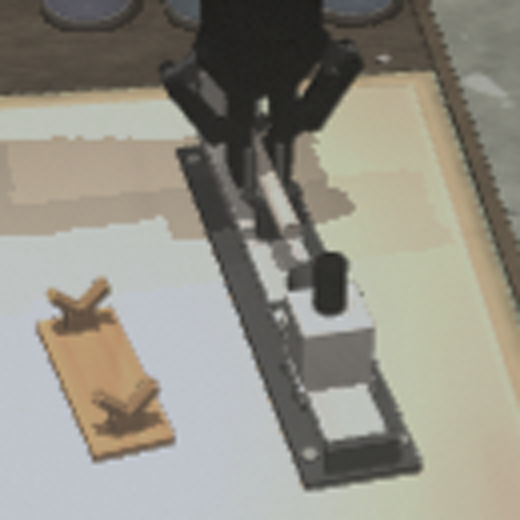

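The rod's tail end is at (290,220), just above the near V at (265,220), between the arms. I feel downward for contact.

>>> drive_tool(
  slide=[
    [0,0,0.002],
    [0,0,0.004],
    [0,0,0.006],
    [0,0,0.008],
    [0,0,0.01],
    [0,0,0.01],
    [0,0,0.01],
    [0,0,0.01],
  ],
  rotation=[
    [0,0,0],
    [0,0,0],
    [0,0,0],
    [0,0,0],
    [0,0,0],
    [0,0,0],
    [0,0,0],
    [0,0,0],
  ],
)

```text
clock: 10.35
eef_pos: [0.5819, 0.055, 0.0355]
tool_rot: [0.66, 0.751, 0.001, 0.001]
ft_force: [-1.7, 0.6, 1.0]
grip_width: 0.0117
grasp_force: 58.5
```

>>> drive_tool(
  slide=[
    [0,0,0.001],
    [0,0,0.002],
    [0,0,0.003],
    [0,0,0.003],
    [0,0,0.003],
    [0,0,0.003],
    [0,0,0.003],
    [0,0,0.003],
  ],
  rotation=[
    [0,0,0],
    [0,0,0],
    [0,0,0],
    [0,0,0],
    [0,0,0],
    [0,0,0],
    [0,0,0],
    [0,0,0],
  ],
)

```text
clock: 11.35
eef_pos: [0.582, 0.055, 0.0353]
tool_rot: [0.66, 0.751, 0.001, 0.001]
ft_force: [-2.1, -1.0, 4.6]
grip_width: 0.0122
grasp_force: 59.0
```

Contact (about 5 N upward). Release.

>>> drive_tool(
  slide=[
    [0,0,0],
    [0,0,0],
    [0,0,0],
    [0,0,0],
    [0,0,0],
    [0,0,0],
    [0,0,0],
    [0,0,0],
  ],
  rotation=[
    [0,0,0],
    [0,0,0],
    [0,0,0],
    [0,0,0],
    [0,0,0],
    [0,0,0],
    [0,0,0],
    [0,0,0],
  ],
  gripper=0.5,
)

```text
clock: 12.35
eef_pos: [0.582, 0.055, 0.0348]
tool_rot: [0.66, 0.751, 0.001, 0.001]
ft_force: [-0.3, -0.3, 0.3]
grip_width: 0.0426
grasp_force: 0.0
```

>>> drive_tool(
  slide=[
    [0,0,-0.05],
    [0,0,-0.12],
    [0,0,-0.2],
    [0,0,-0.29],
    [0,0,-0.37],
    [0,0,-0.42],
    [0,0,-0.45],
    [0,0,-0.45],
  ],
  rotation=[
    [0,0,0],
    [0,0,0],
    [0,0,0],
    [0,0,0],
    [0,0,0],
    [0,0,0],
    [0,0,0],
    [0,0,0],
  ],
)

```text
clock: 13.35
eef_pos: [0.582, 0.055, 0.1476]
tool_rot: [0.66, 0.751, 0.001, 0.001]
ft_force: [-0.2, -1.0, 0.8]
grip_width: 0.0431
grasp_force: 0.0
```

```bash
python3 - <<'E'
from h import *
np.set_printoptions(suppress=True,precision=4)
c=bot.camera("side");cv2.imwrite("pics/s5.png",cv2.resize(c["image"][130:260,270:400,::-1],None,fx=4,fy=4,interpolation=cv2.INTER_CUBIC))
O=np.array([.5871,.0119]);d=np.array([-.1285,.9917]);x=np.array([d[1],-d[0]])
for n,c in(("side",c),("top",bot.camera("top"))):
    W=pts(c).reshape(-1,3);r=W[:,:2]-O;a=r@d;b=r@x
    k=(W[:,2]>.05)&(W[:,2]<.064)&(abs(b)<.007)&(abs(a-.0435)<.085)
    print(n,k.sum(),a[k].min(),a[k].max(),np.polyfit(a[k]-.0435,b[k],1),np.polyfit(a[k]-.0435,W[k,2],1))
    k=(W[:,2]>.09)&(W[:,2]<.104)&(abs(b)<.02)&(abs(a+.12)<.04);print("knob",k.sum(),W[k,:2].mean(0),a[k].min(),a[k].max())
kn=O+d*-.1225
print("knob tgt",kn)
plan(pose(.5819,.02,.15,35),pose(kn[0],kn[1],.15,66),pose(kn[0],kn[1],.15,97.4),pose(kn[0],kn[1],.07,97.4))
E
```

```text
side 201 -0.03338389468042411 0.1283928410233145 [-0.0025 -0.0008] [0.0074 0.0563]
knob 56 [ 0.6033 -0.1133] -0.13439732595386064 -0.1134005610217538
top 175 -0.02958830226892019 0.043271695728255614 [ 0.0005 -0.0008] [-0.0108  0.0575]
knob 60 [ 0.6013 -0.1086] -0.13035443260724824 -0.11293262295812767
knob tgt [ 0.6028 -0.1096]
slide [-0.1388, -0.0158, -0.0137] rot [0.001, 0.0002, -0.9637]
slide [-0.4726, -0.2287, 0.0] rot [0.0, 0.0, -1.0821]
slide [0.0, 0.0, 0.0] rot [0.0, 0.0, -1.0961]
slide [0.0, 0.0, 0.32] rot [0.0, 0.0, 0.0]
```

View pics/s5.png

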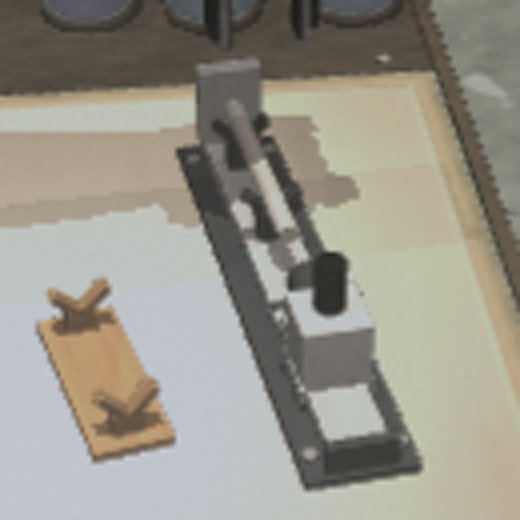

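The rod lies level in both rests, from (235,105) near the plate to (285,232). Now I go to the knob and turn the closing line along the rail.

```bash
python3 - <<'E'
from h import *
plan(pose(.5819,.02,.15,35.5),pose(.59,-.05,.15,63.5),pose(.6028,-.1096,.15,91.5))
E
```

```text
slide [-0.1388, -0.0158, -0.0137] rot [0.001, 0.0002, -0.9812]
slide [-0.2468, -0.1362, 0.0] rot [0.0, 0.0, -0.9774]
slide [-0.1522, -0.1905, 0.0] rot [0.0, 0.0, -0.9774]
```

>>> drive_tool(
  slide=[
    [-0.02,-0.002,-0.01],
    [-0.05,-0.005,-0.013],
    [-0.08,-0.01,-0.014],
    [-0.11,-0.013,-0.014],
    [-0.139,-0.016,-0.014],
    [-0.139,-0.016,-0.014],
    [-0.139,-0.016,-0.014],
    [-0.139,-0.016,-0.014],
  ],
  rotation=[
    [0,0,-0.15],
    [0,0,-0.35],
    [0,0,-0.55],
    [0,0,-0.75],
    [0,0,-0.9],
    [0,0,-0.981],
    [0,0,-0.981],
    [0,0,-0.981],
  ],
)

```text
clock: 14.45
eef_pos: [0.582, 0.0201, 0.1502]
tool_rot: [0.458, 0.889, 0.0, 0.0]
ft_force: [0.7, -0.7, -0.4]
grip_width: 0.0431
grasp_force: 0.0
```

>>> drive_tool(
  slide=[
    [-0.04,-0.02,0],
    [-0.09,-0.05,0],
    [-0.14,-0.08,0],
    [-0.19,-0.11,0],
    [-0.23,-0.13,0],
    [-0.247,-0.136,0],
    [-0.247,-0.136,0],
    [-0.247,-0.136,0],
  ],
  rotation=[
    [0,0,-0.15],
    [0,0,-0.35],
    [0,0,-0.55],
    [0,0,-0.75],
    [0,0,-0.9],
    [0,0,-0.977],
    [0,0,-0.977],
    [0,0,-0.977],
  ],
)

```text
clock: 15.45
eef_pos: [0.5904, -0.0498, 0.1506]
tool_rot: [0.23, 0.973, 0.0, 0.001]
ft_force: [0.1, -1.7, 0.1]
grip_width: 0.0432
grasp_force: 0.0
```

>>> drive_tool(
  slide=[
    [-0.02,-0.03,0],
    [-0.05,-0.06,0],
    [-0.08,-0.1,0],
    [-0.11,-0.14,0],
    [-0.14,-0.175,0],
    [-0.152,-0.19,0],
    [-0.152,-0.19,0],
    [-0.152,-0.19,0],
  ],
  rotation=[
    [0,0,-0.15],
    [0,0,-0.35],
    [0,0,-0.55],
    [0,0,-0.75],
    [0,0,-0.9],
    [0,0,-0.977],
    [0,0,-0.977],
    [0,0,-0.977],
  ],
)

```text
clock: 16.45
eef_pos: [0.6032, -0.109, 0.1507]
tool_rot: [-0.013, 1.0, 0.0, 0.001]
ft_force: [0.0, -0.4, 0.5]
grip_width: 0.0429
grasp_force: 0.0
```

```bash
python3 - <<'E'
from h import *
print(bot.get_obs()["joint_pos"])
plan(pose(.6028,-.1096,.0715,97.4))
E
```

```text
[-1.79175304e-01  5.05111794e-01  1.81721492e-01  1.24594640e+00
  6.87526024e-04 -2.04597197e-01]
slide [0.0021, -0.0023, 0.3168] rot [0.0006, 0.0032, -0.2075]
```

>>> drive_tool(
  slide=[
    [0.002,-0.002,0],
    [0.002,-0.002,0.04],
    [0.002,-0.002,0.1],
    [0.002,-0.002,0.16],
    [0.002,-0.002,0.22],
    [0.002,-0.002,0.27],
    [0.002,-0.002,0.305],
    [0.002,-0.002,0.317],
  ],
  rotation=[
    [0,0.003,-0.1],
    [0,0.003,-0.207],
    [0,0.003,-0.207],
    [0,0.003,-0.207],
    [0,0.003,-0.207],
    [0,0.003,-0.207],
    [0,0.003,-0.207],
    [0,0.003,-0.207],
  ],
)

```text
clock: 17.45
eef_pos: [0.6026, -0.1099, 0.0707]
tool_rot: [-0.065, 0.998, 0.0, -0.0]
ft_force: [-0.2, 0.2, -0.7]
grip_width: 0.0424
grasp_force: 0.0
```

>>> drive_tool(
  slide=[
    [0,0,0],
    [0,0,0],
    [0,0,0],
    [0,0,0],
    [0,0,0],
    [0,0,0],
    [0,0,0],
    [0,0,0],
  ],
  rotation=[
    [0,0,0],
    [0,0,0],
    [0,0,0],
    [0,0,0],
    [0,0,0],
    [0,0,0],
    [0,0,0],
    [0,0,0],
  ],
  gripper=0,
)

```text
clock: 18.45
eef_pos: [0.6032, -0.11, 0.072]
tool_rot: [-0.065, 0.998, -0.0, 0.001]
ft_force: [-0.2, 0.3, 5.4]
grip_width: 0.0183
grasp_force: 59.2
```

```bash
python3 - <<'E'
from h import *
np.set_printoptions(suppress=True,precision=4)
p,r=cur();O=np.array([.5871,.0119]);d=np.array([-.1285,.9917]);print("knob along",(p[:2]-O)@d,"across",(p[:2]-O)@[d[1],-d[0]],p)
n=r.inv().apply([*d,0]);print("rail dir in tool",n)
c=bot.camera("side");cv2.imwrite("pics/s6.png",cv2.resize(c["image"][130:260,270:400,::-1],None,fx=4,fy=4,interpolation=cv2.INTER_CUBIC))
E
```

```text
knob along -0.12300487237318947 across 0.0003122012332850326 [ 0.6032 -0.11    0.072 ]
rail dir in tool [-0.0003  1.     -0.0002]
```

View pics/s6.png

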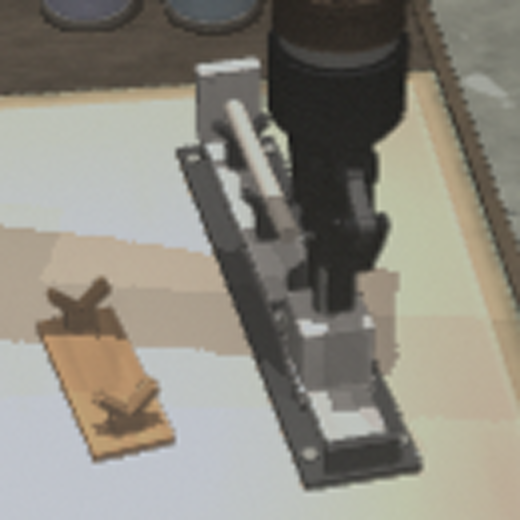

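The gripper holds the knob, seen at (325,270), and the rod is undisturbed. I slide 50 mm, then feel for the notch.

>>> drive_tool(
  slide=[
    [0,0.02,0],
    [0,0.05,0],
    [0,0.08,0],
    [0,0.11,0],
    [0,0.14,0],
    [0,0.17,0],
    [0,0.19,0],
    [0,0.2,0],
  ],
  rotation=[
    [0,0,0],
    [0,0,0],
    [0,0,0],
    [0,0,0],
    [0,0,0],
    [0,0,0],
    [0,0,0],
    [0,0,0],
  ],
)

```text
clock: 19.5
eef_pos: [0.5969, -0.0611, 0.072]
tool_rot: [-0.064, 0.998, -0.001, 0.001]
ft_force: [-1.5, -4.0, 5.3]
grip_width: 0.018
grasp_force: 59.4
```

>>> drive_tool(
  slide=[
    [0,0.004,0],
    [0,0.008,0],
    [0,0.012,0],
    [0,0.016,0],
    [0,0.02,0],
    [0,0.02,0],
    [0,0.02,0],
    [0,0.02,0],
  ],
  rotation=[
    [0,0,0],
    [0,0,0],
    [0,0,0],
    [0,0,0],
    [0,0,0],
    [0,0,0],
    [0,0,0],
    [0,0,0],
  ],
)

```text
clock: 20.5
eef_pos: [0.5962, -0.0556, 0.072]
tool_rot: [-0.064, 0.998, -0.0, 0.001]
ft_force: [-0.7, -2.0, 5.6]
grip_width: 0.0181
grasp_force: 59.4
```

```bash
python3 - <<'E'
from h import *
np.set_printoptions(suppress=True,precision=4)
o=bot.get_obs();p,r=cur();O=np.array([.5871,.0119]);d=np.array([-.1285,.9917]);print("knob along",(p[:2]-O)@d,"across",(p[:2]-O)@[d[1],-d[0]],"force along",np.array(o["ft_force"])[:2]@d)
E
```

```text
knob along -0.06808342540973382 across 0.0003341815365571356 force along -1.9111778215767203
```

>>> drive_tool(
  slide=[
    [0,0.002,0],
    [0,0.004,0],
    [0,0.006,0],
    [0,0.008,0],
    [0,0.008,0],
    [0,0.008,0],
    [0,0.008,0],
    [0,0.008,0],
  ],
  rotation=[
    [0,0,0],
    [0,0,0],
    [0,0,0],
    [0,0,0],
    [0,0,0],
    [0,0,0],
    [0,0,0],
    [0,0,0],
  ],
)

```text
clock: 21.5
eef_pos: [0.596, -0.0539, 0.072]
tool_rot: [-0.064, 0.998, -0.001, 0.001]
ft_force: [-0.8, -2.3, 5.4]
grip_width: 0.0181
grasp_force: 59.4
```

>>> drive_tool(
  slide=[
    [0,0.002,0],
    [0,0.004,0],
    [0,0.006,0],
    [0,0.006,0],
    [0,0.006,0],
    [0,0.006,0],
    [0,0.006,0],
    [0,0.006,0],
  ],
  rotation=[
    [0,0,0],
    [0,0,0],
    [0,0,0],
    [0,0,0],
    [0,0,0],
    [0,0,0],
    [0,0,0],
    [0,0,0],
  ],
)

```text
clock: 22.5
eef_pos: [0.5957, -0.0524, 0.072]
tool_rot: [-0.064, 0.998, -0.0, 0.001]
ft_force: [-1.2, -2.1, 5.1]
grip_width: 0.0183
grasp_force: 59.4
```

>>> drive_tool(
  slide=[
    [0,0.002,0],
    [0,0.004,0],
    [0,0.004,0],
    [0,0.004,0],
    [0,0.004,0],
    [0,0.004,0],
    [0,0.004,0],
    [0,0.004,0],
  ],
  rotation=[
    [0,0,0],
    [0,0,0],
    [0,0,0],
    [0,0,0],
    [0,0,0],
    [0,0,0],
    [0,0,0],
    [0,0,0],
  ],
)

```text
clock: 23.5
eef_pos: [0.5956, -0.0508, 0.072]
tool_rot: [-0.065, 0.998, 0.0, 0.001]
ft_force: [-1.4, -1.1, 5.0]
grip_width: 0.0179
grasp_force: 59.4
```

>>> drive_tool(
  slide=[
    [0,0.002,0],
    [0,0.004,0],
    [0,0.004,0],
    [0,0.004,0],
    [0,0.004,0],
    [0,0.004,0],
    [0,0.004,0],
    [0,0.004,0],
  ],
  rotation=[
    [0,0,0],
    [0,0,0],
    [0,0,0],
    [0,0,0],
    [0,0,0],
    [0,0,0],
    [0,0,0],
    [0,0,0],
  ],
)

```text
clock: 24.5
eef_pos: [0.5953, -0.0489, 0.072]
tool_rot: [-0.065, 0.998, 0.001, 0.001]
ft_force: [-0.6, 1.1, 6.2]
grip_width: 0.0183
grasp_force: 59.5
```

>>> drive_tool(
  slide=[
    [0,0.002,0],
    [0,0.004,0],
    [0,0.004,0],
    [0,0.004,0],
    [0,0.004,0],
    [0,0.004,0],
    [0,0.004,0],
    [0,0.004,0],
  ],
  rotation=[
    [0,0,0],
    [0,0,0],
    [0,0,0],
    [0,0,0],
    [0,0,0],
    [0,0,0],
    [0,0,0],
    [0,0,0],
  ],
)

```text
clock: 25.5
eef_pos: [0.595, -0.047, 0.072]
tool_rot: [-0.065, 0.998, 0.002, 0.0]
ft_force: [-1.4, 3.4, 6.8]
grip_width: 0.0183
grasp_force: 59.6
```

>>> drive_tool(
  slide=[
    [0,0.002,0],
    [0,0.004,0],
    [0,0.004,0],
    [0,0.004,0],
    [0,0.004,0],
    [0,0.004,0],
    [0,0.004,0],
    [0,0.004,0],
  ],
  rotation=[
    [0,0,0],
    [0,0,0],
    [0,0,0],
    [0,0,0],
    [0,0,0],
    [0,0,0],
    [0,0,0],
    [0,0,0],
  ],
)

```text
clock: 26.5
eef_pos: [0.595, -0.0466, 0.072]
tool_rot: [-0.065, 0.998, 0.001, 0.001]
ft_force: [-1.4, 1.6, 6.7]
grip_width: 0.0181
grasp_force: 59.5
```

>>> drive_tool(
  slide=[
    [0,0.001,0],
    [0,0.002,0],
    [0,0.003,0],
    [0,0.004,0],
    [0,0.004,0],
    [0,0.004,0],
    [0,0.004,0],
    [0,0.004,0],
  ],
  rotation=[
    [0,0,0],
    [0,0,0],
    [0,0,0],
    [0,0,0],
    [0,0,0],
    [0,0,0],
    [0,0,0],
    [0,0,0],
  ],
)

```text
clock: 27.5
eef_pos: [0.595, -0.0465, 0.072]
tool_rot: [-0.065, 0.998, 0.0, 0.001]
ft_force: [-1.5, 0.1, 5.4]
grip_width: 0.018
grasp_force: 59.4
```

```bash
python3 - <<'E'
from h import *
np.set_printoptions(suppress=True,precision=4)
o=bot.get_obs();p,r=cur();O=np.array([.5871,.0119]);d=np.array([-.1285,.9917]);x=np.array([d[1],-d[0]]);print("along",(p[:2]-O)@d,"force along",np.array(o["ft_force"])[:2]@d,o["grasp_force"])
c=bot.camera("side");cv2.imwrite("pics/s7.png",cv2.resize(c["image"][130:260,270:400,::-1],None,fx=4,fy=4,interpolation=cv2.INTER_CUBIC))
W=pts(c).reshape(-1,3);q=W[:,:2]-O;a=q@d;b=q@x
k=(W[:,2]>.02)&(W[:,2]<.062)&(abs(b)<.025)&(a>-.12)&(a<-.07);print("block rear face",np.percentile(a[k],[2,10,50]))
E
```

```text
along -0.058910873363901585 force along 0.31357315680453746 59.43785387033131
block rear face [-0.1124 -0.0852 -0.0801]
```

View pics/s7.png

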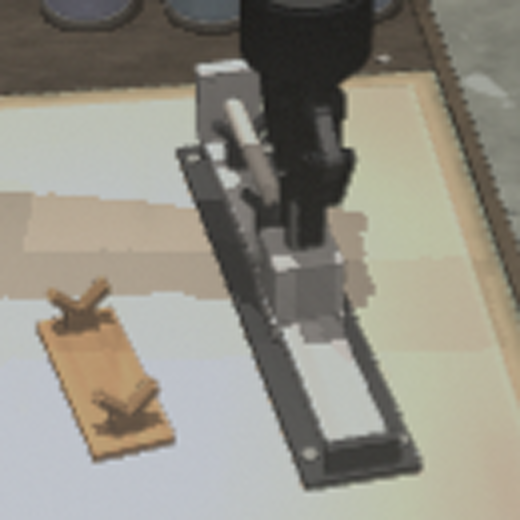

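The tailstock block, at (305,285), sits close up with the rod's end in its cup. The tool stopped moving while the pull faded to about 0 N, so the ball is in the notch. Handing in.

```bash
python3 -c "
from workcell import bot
print(bot.job_done())"
```

```text
the job is handed in; nothing more can be done
None
```

I handed the job in at about 27.5 s, verdict not shown: the rod lies in both V rests with its end in the tailstock's cup, and I am still holding the knob with the ball felt in the notch; the dropper, cup and cutter were never approached.

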